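# Trim the drifted instrument with the tuning tool

## Task

One of the two identical sloped bench instruments has drifted: the pointer of its slotted trimmer is off to the side. Take the plastic tuning tool from its stand, seat its blade in that trimmer's slot with the tool held square to the sloping panel, and turn until the pointer stands between the two ticks. Then hang the tool back upright in its stand; leave the other trimmer and the things standing around alone, and keep the fingers off both instruments.

Things in the scene. Friction and masses are not known exactly. Their poses are not given: they have to be found in the camera images.
- instrument_1: The drifted instrument: fixed grey case 110 (x) x 90 (y) x 74 mm, left or right of instrument_2. Origin at the centre of its underside; its front (-x) faces the robot. Above a 22 mm upright front a panel slopes up and back at 35 degrees to the horizontal; its middle has a black dial 72 mm across with two raised white ticks, 15 degrees either side of straight up-slope, 25 to 35 mm from the centre.
- instrument_2: The second, identical instrument, already trimmed (pointer between its ticks); not to be changed. Origin and axes as instrument_1.
- trim_1 (a joint): Angle of instrument_1's trimmer, rad: 0 when the pointer points straight up the slope, midway between the ticks; positive is counter-clockwise seen facing the panel. Starts between -1.3 and -0.6, so turn it counter-clockwise. Stops at -2 and 2. Stiff (0.04 N m), stays where it is left.
- trim_1_face (a point): Centre of the face of instrument_1's trimmer, an aluminium disc 36 mm across, face 12 mm above the panel. z: turning axis, out of the panel; x: along the slot to the pointer, turning with it. Slot 28 mm long, closed at its ends, 7 mm wide, 9 mm deep; the top 3 mm of its long sides flares at 45 degrees to 13 mm. White pointer 3 mm wide in line with the slot, reaching 31 mm from the axis.
- trim_2 (a joint): Angle of the trimmer on instrument_2, measured alike; starts within 0.05 of 0 and must stay.
- trim_2_face (a point): As trim_1_face, on instrument_2.
- tuning_tool: White plastic tool, 110 mm long, about 60 g, hanging handle up in the stand. Origin: centre of the underside of its round guard (42 mm across, 5 mm thick); z towards the handle. Handle 26 mm wide (x), 14 mm thick (y), from 5 to 55 mm above the origin; grip across the 14 mm. Below: round shank, 18 mm across, to -43 mm; blade 20 mm wide (x), 3 mm thick (y), to -55 mm. Half turns are alike.
- tool_tip (a point): Centre of the blade's end edge, 55 mm below the tool's origin; axes as the tool's.
- tool_stand: Fixed stand: steel foot 90 x 90 x 6 mm with a grey block 66 x 66 mm, top 64 mm above the worktop. Origin at the centre of the underside. One upright round hole, 28 mm across with a 3 mm chamfer, down to the foot; the tool hangs in it with its guard resting on the block's top, blade pointing any way.
- stand_mouth (a point): Centre of the stand's hole, level with the block's top. The hung tool's origin is within about 5 mm of it.
- reagent_bottle: Bystander: white bottle with a blue cap, 57 mm across, 102 mm high; origin at the centre of its underside.
- beaker: Bystander: clear beaker, 75 mm across, 95 mm high; origin at the centre of its underside.
- black_cap: Bystander: black screw cap, 42 mm across, 32 mm high; origin at the centre of its underside.

How it is judged:
On the way, in this order (a step that is already met when the one before it is completed fails the run):
1. the tool's blade is seated in the slot of the drifted trimmer (tip at least 4 mm below its face), the tool within 15 degrees of square to the panel (z of tool_tip in the frame of trim_1_face below -0.004 m and distance between tool_tip and trim_1_face below 0.014 m and angle between the z axis of tuning_tool and the z axis of trim_1_face, either way round below 0.26 rad), for 0.2 s.
2. with the blade still seated, the drifted trimmer is turned until its pointer is between the ticks (within 0.22 rad of midway) (all of step 1 and value of joint trim_1 between -0.22 and 0.22 rad), for 0.2 s.
At the end, for the whole second after the job is handed in: The drifted trimmer's pointer stands between its ticks (within 0.22 rad of midway), the other trimmer's too; the tuning tool hangs upright and at rest in its stand (guard on the block's top within 4 mm, within 10 mm of the hole's centre, tilted less than 0.12 rad) (value of joint trim_1 between -0.22 and 0.22 rad and value of joint trim_2 between -0.22 and 0.22 rad and horizontal distance between tuning_tool and stand_mouth below 0.01 m and z of tuning_tool in the frame of stand_mouth between -0.004 and 0.004 m and angle between tuning_tool's own z axis and vertical below 0.12 rad and linear speed of tuning_tool below 0.02 m/s); the robot touches nothing.
It fails at once if the other instrument's trimmer is turned by more than about 0.2 rad (value of joint trim_2 above 0.22 rad or value of joint trim_2 below -0.22 rad).
It fails at once if the fingers push on one of the instruments (over 2 N) (contact force between the fingers and instrument_1 above 2 N or contact force between the fingers and instrument_2 above 2 N).
It fails at once if a bystander (bottle, beaker, cap) is shifted by more than 30 mm (distance of any of reagent_bottle, beaker, black_cap from where it was at the start of the episode above 0.03 m).
It also fails if it takes over 51 s, if anything falls off the work surface, if the arm or the gripper's body presses on something with over 40 N, if the wrist force passes 120 N, or if a joint passes its speed limit or range.

## Robot

A 6-joint arm with a two-finger parallel gripper is mounted at the origin on a cart in front of the work surface, level with it; the furniture and walls round the work are solid. World frame = base frame: x ahead of the robot, y to its left, z up, the work surface at z = 0. Lengths are in m, angles in rad, forces in N, time in s.
With the tool pointing down it reaches from about 0.375 to 0.925 m from the base axis. Payload 5.7 kg.
Tool frame: the origin (TCP) lies midway between the tips of the shut fingers; the grasp point (between the pads) lies 19 mm behind it; z points along the fingers, y is the line along which they close (so a half turn about z gives the same grasp; the last joint's range is limited). The gripper opens to 85 mm and grips with 20 to 120 N. Pads are 22 mm wide; open, the fingers measure 114 mm over their backs; the gripper's body (76 mm by 85 mm) begins 54 mm behind the grasp point. The pads swing forward as they close: fully open they stand 13 mm farther back than shut.
Start: joints at [1.151, 0.359, 1.51, -0, 1.272, -0.115], TCP at [0.18, 0.572, 0.198] pointing down, gripper open.
Joint ranges: [-2.97, 2.97], [-1.01, 2.36], [0.21, 2.38], [-0.96, 4.11], [0.2, 2.71], [-2.98, 2.98]. Speed limits (rad/s): [2.39, 2.39, 3.14, 3.14, 3.14, 3.14].

## Interface

Orientations are given as a unit quaternion [w, x, y, z].
In Python, from workcell import manip, probe_bus, read_camera, camera_model gives the robot as it stands (manip), with the cameras as plain functions and the readings (probe_bus).
- The arm moves only by the tool jog_arm, called after "Emit:" as a command line: name --argument value ..., lists and objects as JSON in quotes. Schema: {"type":"object","properties":{"ticks":{"type":"array","items":{"type":"object","properties":{"dx":{"type":"number"},"dy":{"type":"number"},"dz":{"type":"number"},"rx":{"type":"number"},"ry":{"type":"number"},"rz":{"type":"number"}},"additionalProperties":false},"minItems":1,"maxItems":5},"jaw":{"type":"number"},"only":{"type":"string"},"quiet":{"type":"boolean"},"lines":{"type":"string"}},"required":["ticks"],"additionalProperties":false}. ticks is a list of rows, 1 to 5 of them, each an object with the fields dx, dy, dz (the shift in parts of the range, where 1.0 means 0.8 m), rx, ry, rz (a rotation vector in shares of pi/2 rad (1.0 is pi/2 rad)); a field left out counts as zero; each row is the pose to reach, as a shift and turn from the pose commanded when the call began, along the tool's axes at that moment; what a row does not reach only later rows make up. A row lasts 1/8 s, in which the tool goes at most 0.0625 m and 0.188 rad, less where a joint would pass 70% of its speed; a pose out of reach is approached as far as the arm can. jaw is the opening from 0.0 (shut) to 1.0 (fully open), set as the call begins (left out keeps the last). The fingers move at their own pace and stop on an object; the grip force is fixed at half the most. Time passes only in rows, so rows that do not move let the fingers close. The tool returns the time, the measured TCP pose, the force, the opening and the grip force at its end. only (a regular expression) keeps the lines of the reply that match it, lines (a string "A,B") keeps lines A to B, and quiet returns only ok. No shift or turn number may pass 1 either way. Input that does not fit is refused with a message, and nothing moves.
- probe_bus.state(): the state, without advancing time (a new reading comes with each control period).
- read_camera(name): name is "side" or "top"; returns the picture (480x640x3 uint8, red, green, blue); there is no depth.
- camera_model(name): a dict with "K" (3x3 intrinsics, pixels), "T" (4x4, takes a point from camera to world coordinates). Camera axes: x right, y up, looking along -z (the intrinsics and any distortion apply to the point x, -y, -z); pixel columns grow to the right and rows downward; lengths in m; the calibration is good to about 2 mm. A picture is of the moment at which its call begins. camera_model takes no time and is no camera call.
- manip.finish_job(): hands the job in; it is judged then, once.
The state is a dict: "time_s": time; "q": joint angles; "qvel": joint speeds; "tau": joint torques, N m; "eef_pos": TCP position; "orientation": TCP orientation; "wrist_force": force on the tool from outside, world axes, zero at the start; "torque": the same for the moment, N m; "width": opening from 0.0 (shut) to 1.0 (fully open); "finger_force": force on a finger pad.
Only numpy, scipy, OpenCV 4.12 (cv2) and the standard library are available. Lean on these libraries where they do the work, as an engineer would, in place of code of your own. Each camera call takes 0.05 s, during which the arm holds its last target. There are 200 camera calls.

## Working session

There is one attempt and no reset: what is moved stays moved. The work goes in short steps, Python scripts to look and compute and a tool call to move; the robot and the scene stay as the last step left them, time stands still between calls to the robot, and variables do not carry over. Pictures are saved under pics/ and viewed, at most 11 in all, crops included, and the job is handed in when it is done.

```bash
ls; mkdir -p pics
```

Run:
```python
from workcell import manip, probe_bus, read_camera, camera_model
import cv2,numpy as np
for n in("side","top"):
    im=read_camera(n);cv2.imwrite(f"pics/{n}0.png",im[:,:,::-1]);m=camera_model(n);print(n,np.round(m["K"],1).tolist(),np.round(m["T"],4).tolist(),m.keys())
s=probe_bus.state();print(s)
```

```text
pics
workcell.py
side [[492.5, 0.0, 320.8], [0.0, 492.5, 247.8], [0.0, 0.0, 1.0]] [[0.9491, 0.1434, -0.2804, 0.1062], [-0.3137, 0.3514, -0.8821, -1.0868], [-0.028, 0.9252, 0.3785, 0.5546], [0.0, 0.0, 0.0, 1.0]] dict_keys(['K', 'T'])
top [[612.9, 0.0, 323.2], [0.0, 612.9, 250.6], [0.0, 0.0, 1.0]] [[-0.0003, 0.9836, -0.1802, 0.2527], [-1.0, -0.0021, -0.0094, 0.0191], [-0.0096, 0.1802, 0.9836, 1.4104], [0.0, 0.0, 0.0, 1.0]] dict_keys(['K', 'T'])
{'time_s': 0.1, 'q': array([ 1.15091856e+00,  3.59452798e-01,  1.51133908e+00, -2.77064436e-05,
        1.27248661e+00, -1.15103609e-01]), 'qvel': array([ 0.00022504, -0.00040703, -0.00315386,  0.00053263,  0.00250444,
       -0.00322769]), 'tau': array([ 6.25121356e-04, -5.28652024e+01, -2.79350942e+01, -1.34398360e-04,
        5.08240541e-03, -1.69354809e-05]), 'eef_pos': array([0.17979044, 0.5717246 , 0.19742022]), 'orientation': array([-2.10025697e-04,  1.51793892e-01,  9.88411809e-01, -8.16438070e-04]), 'wrist_force': array([0.39090621, 0.45445434, 0.42574053]), 'torque': array([ 0.06559166,  0.00056412, -0.00260364]), 'finger_force': 0.0, 'width': 1.0024534889887986}
```

View pics/side0.png

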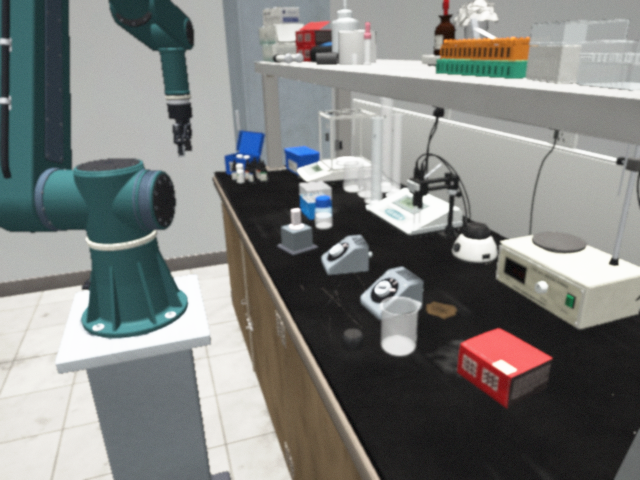

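View pics/top0.png

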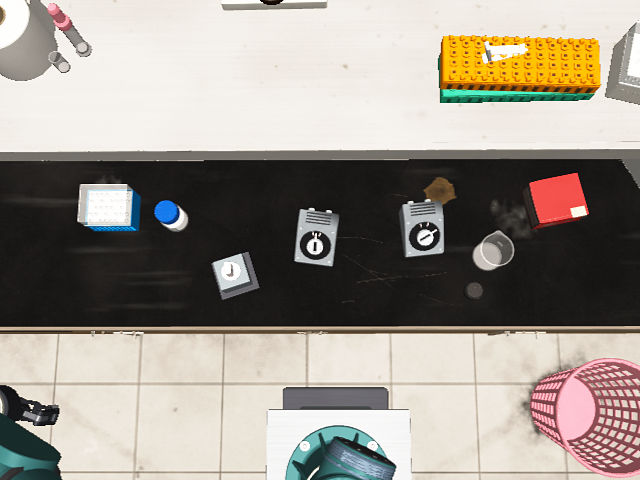

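The side view shows the stand at about (297,238) with the tool's handle on top, and the instruments at (345,255) and (390,290). In the top view the stand is at (235,275), the trimmed instrument at (316,240) and the drifted one at (425,235), its pointer to the upper right. I'll zoom in next.

Run:
```python
import cv2,numpy as np
t=cv2.imread("pics/top0.png");s=cv2.imread("pics/side0.png")
f=lambda im,x,y,w,h,k:cv2.resize(im[y:y+h,x:x+w],(w*k,h*k),interpolation=cv2.INTER_CUBIC)
a=np.hstack([f(t,205,245,60,60,5),f(t,395,195,60,70,5)[:300],])
b=np.hstack([f(s,275,200,50,60,5),f(s,355,255,70,60,5)])
c=np.zeros((600,650,3),np.uint8);c[:300,:600]=a;c[300:,:600]=b
cv2.imwrite("pics/z1.png",c)
```

```text
(no output)
```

View pics/z1.png

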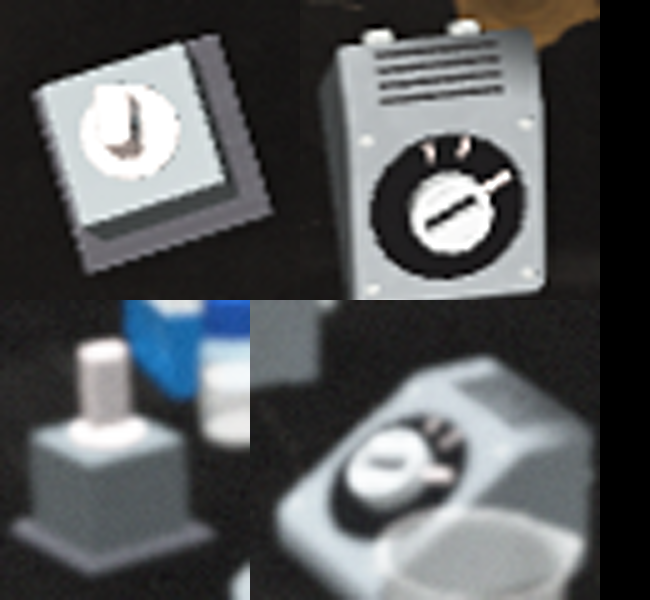

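The crops show the guard disc at about (231,271) in the top image, with the handle leaning up-left and its dark V-shaped sides visible. The drifted trimmer's disc is at about (425,237), its pointer to the upper right. I'll measure these numerically.

Create h.py:
```python
import cv2,numpy as np
from workcell import manip, probe_bus, read_camera, camera_model
from scipy.spatial.transform import Rotation as R
C={n:camera_model(n) for n in("side","top")}
def ray(n,u,v):
    K,T=np.array(C[n]["K"]),np.array(C[n]["T"])
    d=np.array([(u-K[0,2])/K[0,0],-(v-K[1,2])/K[1,1],-1.]);d=T[:3,:3]@d
    return T[:3,3],d/np.linalg.norm(d)
def onz(n,u,v,z):
    o,d=ray(n,u,v);return o+d*(z-o[2])/d[2]
def tri(a,b):
    A=np.zeros((3,3));y=np.zeros(3);r=[ray("top",*a),ray("side",*b)]
    for o,d in r:
        P=np.eye(3)-np.outer(d,d);A+=P;y+=P@o
    p=np.linalg.solve(A,y);return p,[np.linalg.norm(np.cross(p-o,d)) for o,d in r]
def proj(n,p):
    K,T=np.array(C[n]["K"]),np.array(C[n]["T"]);q=T[:3,:3].T@(np.array(p)-T[:3,3])
    return np.array([K[0,2]+K[0,0]*q[0]/-q[2],K[1,2]+K[1,1]*q[1]/q[2]])
def pose():
    s=probe_bus.state();w,x,y,z=s["orientation"];return s["eef_pos"],R.from_quat([x,y,z,w]),s
```

Run:
```python
from h import *
t=cv2.imread("pics/top0.png");s=cv2.imread("pics/side0.png")
gt=cv2.cvtColor(t,cv2.COLOR_BGR2GRAY);gs=cv2.cvtColor(s,cv2.COLOR_BGR2GRAY)
np.set_printoptions(linewidth=220,suppress=True,precision=4)
print(gt[258:284,216:248])
def blobs(g,roi,th,mn):
    x,y,w,h=roi;m=(g[y:y+h,x:x+w]>th).astype(np.uint8)
    for c in cv2.findContours(m,cv2.RETR_EXTERNAL,cv2.CHAIN_APPROX_NONE)[0]:
        if cv2.contourArea(c)>mn: print(roi,th,cv2.contourArea(c),[np.round(np.array(q)+ (np.array([x,y]) if i==0 else 0),2) for i,q in enumerate(cv2.fitEllipse(c))],[np.round(q,2) for q in cv2.boxPoints(cv2.minAreaRect(c))+np.array([x,y])])
blobs(gt,(205,245,60,60),225,30);blobs(gt,(205,245,60,60),140,30)
blobs(gt,(405,222,40,32),225,30);blobs(gt,(300,226,32,34),225,30)
blobs(gt,(395,195,60,70),110,300);blobs(gt,(285,195,60,80),110,300)
blobs(gs,(370,275,30,30),200,20)
print(gt[218:254,408:442])
```

```text
[[ 25  24  25  21  21  17  12  27  76 160 221 218 216 217 217 216 215 213 213 213 212 213 214 214 216 219 194  74  63  93 109 107]
 [ 20  19  17  11  28  75 160 220 216 217 218 216 215 214 213 212 213 213 213 214 213 214 213 215 215 218 199 110  61  92 109 107]
 [ 13  58 112 158 220 218 217 219 215 214 213 213 214 213 213 213 212 213 213 214 214 215 214 214 215 218 208 148  49  75 108 106]
 [158 220 217 215 218 216 214 213 211 210 209 211 193 174 211 210 211 211 212 214 215 214 215 215 215 215 220 186  44  64  94 111]
 [215 218 215 215 214 214 212 210 244 255 255 255 255 255 255 255 255 253 206 176 214 213 214 214 214 215 219 200 110  62  93 109]
 [215 213 213 213 213 213 211 220 253 255 255 255 255 255 241 255 255 255 255 255 217 212 214 214 215 216 217 198 111  50  77 111]
 [213 213 213 213 213 213 212 216 251 255 255 255 255 255 224 184 255 255 255 255 255 247 211 213 214 215 216 219 184  44  71 106]
 [213 213 213 213 214 212 210 225 253 255 255 255 255 255 237 133 195 255 255 255 255 255 242 211 213 214 215 219 201 110  63  95]
 [214 213 213 213 212 211 221 242 254 255 255 255 25
[... 3513 characters left out ...]
9, 38.68]), np.float64(0.0)] [array([379., 304.]), array([399., 290.]), array([402.76, 295.37]), array([382.76, 309.37])]
(370, 275, 30, 30) 200 136.5 [array([383.17, 287.26]), array([11.67, 17.73]), np.float64(81.57)] [array([372.95, 283.47]), array([390.21, 278.76]), array([393.25, 289.93]), array([375.99, 294.64])]
(370, 275, 30, 30) 200 28.5 [array([384.18, 285.22]), array([16.71, 32.2 ]), np.float64(64.72)] [array([383., 277.]), array([384.9 , 270.91]), array([400.9 , 275.91]), array([399., 282.])]
[[187 186 186 ... 191 183 159]
 [187 187 186 ... 232 232 206]
 [188 188 187 ... 211 220 199]
 ...
 [195 193 193 ... 195 195 195]
 [219 238 234 ... 208 208 205]
 [219 233 212 ... 123 108  82]]
```

Create m.py:
```python
from h import *
np.set_printoptions(linewidth=220,suppress=True,precision=4)
print("guard",onz("top",230.6,270.6,.069),"block",onz("top",230.7,271.5,.064))
hc=[onz("top",u,v,.119) for u,v in((230.3,262.5),(231,272.7),(224,262),(224.8,274))];print("handle top",np.mean(hc,0))
p,e=tri((425,236.8),(382.2,287.2));print("face",p,e,"at z.0578",onz("top",425,236.8,.0578))
c=lambda x,y:((x-300+.5)/5-.5+395,(y+.5)/5-.5+195)
S={}
lo=[onz("top",*c(373,290),.028),onz("top",*c(530,272),.028)];up=[onz("top",*c(368,140),.068),onz("top",*c(527,124),.068)]
for q in(lo,up):
    d=q[1]-q[0];print(q,np.linalg.norm(d),"yaw",np.degrees(np.arctan2(d[0],-d[1])))
d=(up[0]+up[1]-lo[0]-lo[1])/2;print("up dir",d,np.degrees(np.arctan2(d[1],d[0])), "mid", (up[0]+up[1]+lo[0]+lo[1])/4)
F=onz("top",425,236.8,.0578)
for yaw in(np.radians(5),np.radians(7),np.radians(9)):
    z=R.from_euler("zy",[yaw,-np.radians(35)]).as_matrix()
    X,Y,N=z.T  # X upslope
    def onp(u,v):
        o,dd=ray("top",u,v);return o+dd*((F-o)@N)/(dd@N)
    a,b,t=onp(*c(427,224)),onp(*c(475,197)),onp(*c(512,173))
    print(np.degrees(yaw),[np.arctan2(w@Y,w@X) for w in(b-a,t-F)],np.linalg.norm(t-F),N)
```

```bash
python3 m.py
```

```text
guard [0.4538 0.237  0.069 ] block [0.4525 0.2376 0.064 ]
handle top [0.4524 0.2356 0.119 ]
face [ 0.5305 -0.1968  0.0565] [np.float64(0.0013296886285112238), np.float64(0.001329688628511403)] at z.0578 [ 0.5315 -0.1971  0.0578]
[array([ 0.5009, -0.1646,  0.028 ]), array([ 0.5091, -0.2366,  0.028 ])] 0.0724965159806651 yaw 6.517119560094901
[array([ 0.562 , -0.1588,  0.068 ]), array([ 0.5692, -0.2302,  0.068 ])] 0.07180063443554376 yaw 5.738217330913892
up dir [0.0607 0.0061 0.04  ] 5.743072471172153 mid [ 0.5353 -0.1976  0.048 ]
5.0 [np.float64(-1.0919632557813133), np.float64(-1.0342965975050809)] 0.03157599961905677 [-0.5736  0.      0.8192]
7.0 [np.float64(-1.1268698408211995), np.float64(-1.0692031825449713)] 0.03157599961905672 [-0.5736  0.      0.8192]
9.0 [np.float64(-1.1617764258610859), np.float64(-1.1041097675848541)] 0.03157599961905677 [-0.5736  0.      0.8192]
```

Add to h.py:
```python
def frame(xdir,zdir):
    z=np.array(zdir,float);z/=np.linalg.norm(z);x=np.array(xdir,float);x-=z*(x@z);x/=np.linalg.norm(x)
    return R.from_matrix(np.array([x,np.cross(z,x),z]).T)
def go(p,r):
    p0,r0,s=pose()
    print("t",round(s["time_s"],2),"tcp",np.round(p0,4),"d",np.round(r0.inv().apply(np.array(p)-p0),4),"rv",np.round((r0.inv()*r).as_rotvec(),3),"w",round(s["width"],3),"q",np.round(s["q"],2),"F",np.round(s["wrist_force"],1),"ff",s["finger_force"])
a=np.radians(6);U=[np.cos(a),np.sin(a),0]
G=frame(U,[0,0,-1])
```

```bash
python3 -c "
from h import *
go([.453,.2365,.165],G)"
```

```text
t 0.1 tcp [0.1798 0.5717 0.1974] d [-0.3612 -0.2377  0.0328] rv [-1.000e-03  2.000e-03  2.732e+00] w 1.002 q [ 1.15  0.36  1.51 -0.    1.27 -0.12] F [0.4 0.5 0.4] ff 0.0
```

The manual's scale: shifts go in shares of 0.8 m and turns go in shares of pi/2 rad. Converting my numbers, -0.26 m / 0.8 = -0.325, -0.22 m / 0.8 = -0.275, 0.9 rad / 1.5708 = 0.573.

Emit:
jog_arm --ticks '[{"dx":-0.075, "dy":-0.05, "rz":0.1146}, {"dx":-0.15, "dy":-0.1, "rz":0.2292}, {"dx":-0.2125, "dy":-0.1375, "rz":0.3438}, {"dx":-0.275, "dy":-0.1813, "rz":0.4584}, {"dx":-0.325, "dy":-0.2125, "rz":0.573}]' --jaw 1.0

```text
time_s: 0.72
eef_pos: [0.3778, 0.3303, 0.198]
orientation: [-0.0, 0.569, 0.822, -0.0]
wrist_force: [0.8, 0.8, 0.3]
width: 1.0
finger_force: 0.0
```

```bash
python3 -c "
from h import *
go([.453,.2365,.165],G)"
```

```text
t 0.72 tcp [0.3778 0.3303 0.198 ] d [-0.1143  0.0374  0.033 ] rv [-0.     0.     1.826] w 1.0 q [ 0.58  0.22  1.72 -0.    1.21  0.22] F [0.8 0.8 0.3] ff 0.0
```

Scaled: -0.114 m / 0.8 = -0.1425, -0.09 m / 0.8 = -0.1125, 0.92 rad / 1.5708 = 0.5857.

Emit:
jog_arm --ticks '[{"dx":-0.0375, "dy":0.0125, "rz":0.1146}, {"dx":-0.075, "dy":0.025, "rz":0.2355}, {"dx":-0.1125, "dy":0.0375, "rz":0.3501}, {"dx":-0.1425, "dy":0.0463, "dz":0.0125, "rz":0.4711}, {"dx":-0.1425, "dy":0.0463, "dz":0.0375, "rz":0.5857}]'

```text
time_s: 1.35
eef_pos: [0.4542, 0.2378, 0.1683]
orientation: [0.0, 0.876, 0.483, 0.001]
wrist_force: [0.1, 0.5, -0.0]
width: 1.0
finger_force: 0.0
```

Emit:
jog_arm --ticks '[{"rz":0.1146}, {"rz":0.2292}, {"rz":0.3438}, {"rz":0.4584}, {"rz":0.573}]'

```text
time_s: 1.98
eef_pos: [0.452, 0.2388, 0.1678]
orientation: [0.0, 0.998, 0.055, -0.0]
wrist_force: [0.8, 0.1, 0.7]
width: 0.997
finger_force: 0.0
```

Run:
```python
from h import *
go([.453,.2365,.165],G);go([.453,.2365,.077],G)
a=read_camera("top")[:,:,::-1];b=read_camera("side")[:,:,::-1]
f=lambda im,x,y,w,h,k:cv2.resize(im[y:y+h,x:x+w],(w*k,h*k),interpolation=cv2.INTER_CUBIC)
cv2.imwrite("pics/z2.png",np.hstack([f(a,190,220,90,100,4),f(b,250,150,90,100,4)]))
```

```text
t 1.98 tcp [0.452  0.2388 0.1678] d [0.0007 0.0023 0.0028] rv [0.    0.001 0.006] w 0.997 q [ 0.35  0.26  1.74 -0.    1.14  1.81] F [0.8 0.1 0.7] ff 0.0
t 1.98 tcp [0.452  0.2388 0.1678] d [0.0008 0.0023 0.0908] rv [0.    0.001 0.006] w 0.997 q [ 0.35  0.26  1.74 -0.    1.14  1.81] F [0.8 0.1 0.7] ff 0.0
```

View pics/z2.png

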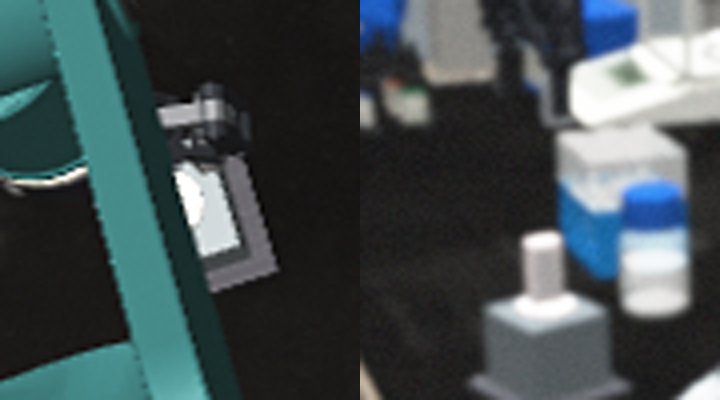

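The side view shows one finger near (299,180) above the handle top at about (296,210), and the arm covers the tool in the top view. I'll check the tool's position against the side view before going down.

Run:
```python
from h import *
print(proj("side",[.453,.2365,.119]),proj("side",[.453,.2365,.094]),proj("side",[.452,.2388,.168]))
g=cv2.cvtColor(cv2.imread("pics/side0.png"),cv2.COLOR_BGR2GRAY);print(g[206:230:3,286:306])
```

```text
[295.41170928 209.24704513] [295.81813739 217.41635288] [294.04937972 192.75341299]
[[ 33  33  25  26  30  32  31  31  33  35  40  41  43  56  72  86  86  93
   91  96]
 [ 40  35  37  48  95 169 213 238 247 250 251 251 245 216 149 107  99 103
  100  98]
 [ 45  45  51  60 107 169 205 216 210 205 201 194 189 170 129  83  66  79
   91  99]
 [ 40  40  44  55  95 146 180 181 173 167 162 160 163 158 117  72  50  49
   57  67]
 [ 38  40  38  47  85 138 172 179 171 165 165 163 162 156 128  83  51  41
   47  46]
 [ 35  39  43  44  71 125 164 180 178 168 165 160 164 157 128  87  54  41
   42  36]
 [ 75  98 125 174 217 229 220 201 186 184 186 189 204 216 232 242 239 209
  161 119]
 [200 206 219 236 250 253 253 253 253 254 254 254 254 254 253 251 243 227
  212 205]]
```

Scaled: 0.09 m / 0.8 = 0.1125, 0.085 m / 0.8 = 0.1063.

Emit:
jog_arm --ticks '[{"dx":0.0013, "dy":0.0025, "dz":0.0375}, {"dx":0.0013, "dy":0.0025, "dz":0.0688}, {"dx":0.0013, "dy":0.0025, "dz":0.0938}, {"dx":0.0013, "dy":0.0025, "dz":0.1063}, {"dx":0.0013, "dy":0.0025, "dz":0.1125}]'

```text
time_s: 2.7
eef_pos: [0.4535, 0.237, 0.0778]
orientation: [0.0, 0.998, 0.059, -0.0]
wrist_force: [0.5, -0.6, -0.7]
width: 1.0
finger_force: 0.0
```

Emit:
jog_arm --ticks '[{}, {}, {}, {}, {}]' --jaw 0.0

```text
time_s: 3.32
eef_pos: [0.4537, 0.2372, 0.0787]
orientation: [-0.0, 0.998, 0.058, 0.0]
wrist_force: [-1.4, 0.9, 4.9]
width: 0.141
finger_force: 59.4
```

```bash
python3 -c "
from h import *
go([.453,.2365,.077],G)"
```

```text
t 3.33 tcp [0.4537 0.2372 0.0787] d [-0.0008  0.0006  0.0017] rv [-0.    -0.     0.012] w 0.141 q [0.35 0.38 1.83 0.   0.93 1.8 ] F [-1.4  0.9  4.9] ff 59.39825892448425
```

Add to h.py:
```python
M=R.from_euler("ZY",[a,-np.radians(35)]).as_matrix();X,Y,N=M.T
F=np.array([.5310,-.197,.0575])
def ins(th,h):  # tip h above face, slot angle th
    d=np.cos(th)*X+np.sin(th)*Y
    return F+N*(.0697+h),frame(d,-N)
```

Run:
```python
from h import *
c=lambda x,y:((x-300+.5)/5-.5+395,(y+.5)/5-.5+195)
def onp(u,v,h=0):
    o,dd=ray("top",u,v);return o+dd*((F+N*h-o)@N)/(dd@N)
p,q,t=onp(*c(427,224)),onp(*c(475,197)),onp(*c(512,173))
print([np.arctan2(w@Y,w@X) for w in(q-p,t-F,t-(p+q)/2)],N, (p+q)/2)
print([onp(*c(u,v),-.012) for u,v in((430,155),(464,150))])
tk=np.mean([onp(*c(u,v),-.012) for u,v in((430,155),(464,150))],0)-(F-.012*N);print("ticks mid angle",np.arctan2(tk@Y,tk@X),np.linalg.norm(tk))
```

```text
[np.float64(-1.1153046293763311), np.float64(-1.0407970259737496), np.float64(-1.0717047578331191)] [-0.57043432 -0.05995506  0.81915204] [ 0.53171329 -0.19655692  0.05802915]
[array([ 0.55656672, -0.18737191,  0.06135934]), array([ 0.55874456, -0.2026616 ,  0.06175685])]
ticks mid angle -0.03360145637839375 0.024226525409845157
```

Emit:
jog_arm --ticks '[{"dz":-0.0375}, {"dz":-0.075}, {"dz":-0.1125}, {"dz":-0.15}, {"dz":-0.175}]'

```text
time_s: 3.95
eef_pos: [0.454, 0.2371, 0.2195]
orientation: [-0.0, 0.998, 0.058, 0.001]
wrist_force: [-0.3, -1.0, -0.8]
width: 0.139
finger_force: 58.7
```

```bash
python3 -c "
from h import *
go([.44,.02,.23],G);go(*ins(-1.07,.035))"
```

```text
t 3.95 tcp [0.454  0.2371 0.2195] d [-0.0392  0.214  -0.0105] rv [-0.    -0.001  0.012] w 0.139 q [ 0.35  0.21  1.67 -0.    1.26  1.8 ] F [-0.3 -1.  -0.8] ff 58.737013936042786
t 3.95 tcp [0.454  0.2371 0.2195] d [-0.0343  0.4394  0.0762] rv [0.323 0.552 1.047] w 0.139 q [ 0.35  0.21  1.67 -0.    1.26  1.8 ] F [-0.3 -1.  -0.8] ff 58.737013936042786
```

Scaled: 0.28 m / 0.8 = 0.35, 0.23 m / 0.8 = 0.2875.

Emit:
jog_arm --ticks '[{"dx":-0.0125, "dy":0.0688}, {"dx":-0.025, "dy":0.1375}, {"dx":-0.0375, "dy":0.2125}, {"dx":-0.0425, "dy":0.2875}, {"dx":-0.0425, "dy":0.35}]'

```text
time_s: 4.58
eef_pos: [0.452, -0.0471, 0.2182]
orientation: [0.0, 0.998, 0.058, 0.0]
wrist_force: [0.7, -0.5, -0.8]
width: 0.139
finger_force: 58.8
```

Emit:
jog_arm --ticks '[{"dy":0.0625, "rx":0.0318, "ry":0.0573, "rz":0.1082}, {"dy":0.125, "rx":0.0637, "ry":0.1019, "rz":0.2037}, {"dy":0.175, "rx":0.0955, "ry":0.1528, "rz":0.2928}, {"dy":0.2, "rx":0.121, "ry":0.2037, "rz":0.382}, {"dy":0.2, "rx":0.1528, "ry":0.2546, "rz":0.4775}]'

```text
time_s: 5.2
eef_pos: [0.4713, -0.2067, 0.2184]
orientation: [-0.127, 0.922, -0.313, 0.188]
wrist_force: [-0.0, 0.3, -1.0]
width: 0.14
finger_force: 58.9
```

```bash
python3 -c "
from h import *
go(*ins(-1.07,.06));go(*ins(-1.07,.035))"
```

```text
t 5.2 tcp [ 0.4713 -0.2067  0.2184] d [-0.0263  0.0253  0.0432] rv [0.083 0.153 0.288] w 0.14 q [-0.88  0.08  1.95  0.51  0.98  1.08] F [-0.   0.3 -1. ] ff 58.85866641998291
t 5.2 tcp [ 0.4713 -0.2067  0.2184] d [-0.0223  0.0238  0.0678] rv [0.083 0.153 0.288] w 0.14 q [-0.88  0.08  1.95  0.51  0.98  1.08] F [-0.   0.3 -1. ] ff 58.85866641998291
```

Scaled: 0.068 m / 0.8 = 0.085, 0.06 m / 0.8 = 0.075, 0.288 rad / 1.5708 = 0.1833.

Emit:
jog_arm --ticks '[{"dx":-0.0163, "dy":0.015, "rx":0.0267, "ry":0.049, "rz":0.0917}, {"dx":-0.0325, "dy":0.0313, "dz":0.025, "rx":0.0528, "ry":0.0974, "rz":0.1833}, {"dx":-0.0325, "dy":0.0313, "dz":0.0538, "rx":0.0528, "ry":0.0974, "rz":0.1833}, {"dx":-0.03, "dy":0.0306, "dz":0.075, "rx":0.0528, "ry":0.0974, "rz":0.1833}, {"dx":-0.0275, "dy":0.03, "dz":0.085, "rx":0.0528, "ry":0.0974, "rz":0.1833}]'

```text
time_s: 5.82
eef_pos: [0.4709, -0.2005, 0.142]
orientation: [-0.167, 0.847, -0.44, 0.248]
wrist_force: [0.1, 0.0, -1.1]
width: 0.137
finger_force: 58.9
```

Run:
```python
from h import *
go(*ins(-1.07,.035));go(*ins(-1.07,-.007))
p,r,s=pose();print(proj("side",p+r.apply([0,0,.0697])),proj("side",F),proj("top",F))
a=read_camera("top")[:,:,::-1];b=read_camera("side")[:,:,::-1]
f=lambda im,x,y,w,h,k:cv2.resize(im[y:y+h,x:x+w],(w*k,h*k),interpolation=cv2.INTER_CUBIC)
cv2.imwrite("pics/z3.png",np.hstack([f(a,380,190,80,100,5),f(b,350,220,80,100,5)]))
```

```text
t 5.83 tcp [ 0.4709 -0.2005  0.142 ] d [ 0.0029  0.0007 -0.001 ] rv [0.001 0.006 0.006] w 0.137 q [-0.96  0.18  2.21  0.94  0.67  0.83] F [ 0.1  0.  -1.1] ff 58.90756130218506
t 5.83 tcp [ 0.4709 -0.2005  0.142 ] d [0.0031 0.0006 0.041 ] rv [0.001 0.006 0.006] w 0.137 q [-0.96  0.18  2.21  0.94  0.67  0.83] F [ 0.1  0.  -1.1] ff 58.90756130218506
[374.4610078  276.85005234] [383.03124862 286.65588421] [424.96326776 237.06192787]
```

View pics/z3.png

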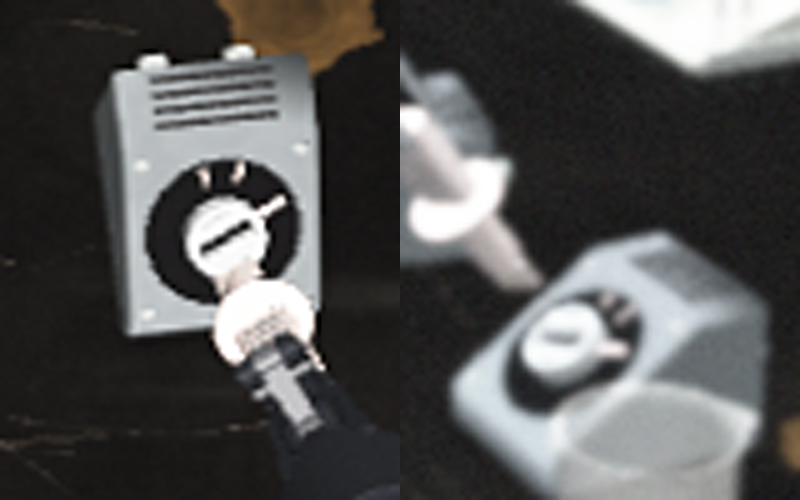

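The blade's end is at about (374,277) in the side view, as predicted, and the guard is centred near (433,255) in the top view. I'll check the in-hand offset with the guard.

Run:
```python
from h import *
p=np.array([.4709,-.2005,.142]);_,r,_=pose()
im=cv2.imread("pics/z3.png")
for n,x0,u0,v0,box in(("top",0,380,190,(195,265,130,110)),("side",400,350,220,(405,150,115,95))):
    x,y,w,h=box;g=im[y:y+h,x:x+w].min(2);m=(g>225).astype(np.uint8)
    c=max(cv2.findContours(m,cv2.RETR_EXTERNAL,cv2.CHAIN_APPROX_NONE)[0],key=cv2.contourArea)
    bx=cv2.boundingRect(c);e=cv2.fitEllipse(cv2.convexHull(c))
    uv=((e[0][0]+x-x0+.5)/5-.5+u0,(e[0][1]+y+.5)/5-.5+v0)
    print(n,bx,[np.round(k,1) for k in e],np.round(uv,2))
    for off in(.0147,.0097):
        P=p+r.apply([0,0,off]);o,d=ray(n,*uv);zz=r.apply([0,0,1]);Q=o+d*((P-o)@zz)/(d@zz)
        print(off,proj(n,P),"tool-axis offset",r.inv().apply(Q-P))
```

```text
top (21, 14, 96, 82) [array([68.2, 57.3]), array([87.3, 98.2]), np.float64(65.8)] [432.24 254.06]
0.0147 [432.16672264 254.09409461] tool-axis offset [1.74806840e-04 1.89431557e-05 1.07364569e-16]
0.0097 [432.68494642 255.07723095] tool-axis offset [ 4.25716563e-04 -2.61282497e-03  3.92978621e-17]
side (7, 11, 91, 77) [array([52.6, 49.3]), array([ 59. , 103.7]), np.float64(54.3)] [361.11 259.45]
0.0147 [361.9919374  260.71575178] tool-axis offset [-4.27943879e-03 -3.60545825e-03 -4.17456433e-17]
0.0097 [360.82121126 259.20420892] tool-axis offset [ 1.15790327e-03  7.09707854e-04 -5.90612956e-17]
```

Scaled: 0.036 m / 0.8 = 0.045, 0.003 m / 0.8 = 0.0038.

Emit:
jog_arm --ticks '[{"dx":0.0025, "dy":0.0013, "dz":0.0125}, {"dx":0.0038, "dy":0.0013, "dz":0.025}, {"dx":0.0038, "dy":0.0013, "dz":0.035}, {"dx":0.0038, "dy":0.0013, "dz":0.04}, {"dx":0.0038, "dy":0.0013, "dz":0.045}]'

```text
time_s: 6.55
eef_pos: [0.4924, -0.2014, 0.1134]
orientation: [-0.167, 0.847, -0.439, 0.249]
wrist_force: [-4.7, -0.7, 5.2]
width: 0.14
finger_force: 59.7
```

```bash
python3 -c "
from h import *
go(*ins(-1.07,-.007))"
```

```text
t 6.55 tcp [ 0.4924 -0.2014  0.1134] d [-0.0004  0.0001  0.0054] rv [0.    0.005 0.007] w 0.14 q [-0.91  0.26  2.21  1.06  0.6   0.73] F [-4.7 -0.7  5.2] ff 59.719648361206055
```

Scaled: 0.003 m / 0.8 = 0.0038, 0.002 m / 0.8 = 0.0025.

Emit:
jog_arm --ticks '[{"dz":0.0013}, {"dz":0.0025}, {"dz":0.0038}]'

```text
time_s: 6.92
eef_pos: [0.494, -0.2015, 0.1113]
orientation: [-0.167, 0.847, -0.44, 0.249]
wrist_force: [-0.6, -0.1, -0.2]
width: 0.134
finger_force: 59.0
```

Run:
```python
from h import *
go(*ins(-1.07,-.007))
p,r,s=pose();print("F tool",r.inv().apply(s["wrist_force"]),"T",r.inv().apply(s["torque"]))
a=read_camera("top")[:,:,::-1];b=read_camera("side")[:,:,::-1]
f=lambda im,x,y,w,h,k:cv2.resize(im[y:y+h,x:x+w],(w*k,h*k),interpolation=cv2.INTER_CUBIC)
cv2.imwrite("pics/z4.png",np.hstack([f(a,390,190,66,80,6),f(b,350,230,66,80,6)]))
```

```text
t 6.92 tcp [ 0.494  -0.2015  0.1113] d [-0.0007 -0.      0.0027] rv [0.001 0.004 0.006] w 0.134 q [-0.91  0.27  2.21  1.07  0.59  0.72] F [-0.6 -0.1 -0.2] ff 58.97686958312988
F tool [-0.26631095  0.58411495 -0.21658632] T [-0.5037806  -0.14559282 -0.0015757 ]
```

View pics/z4.png

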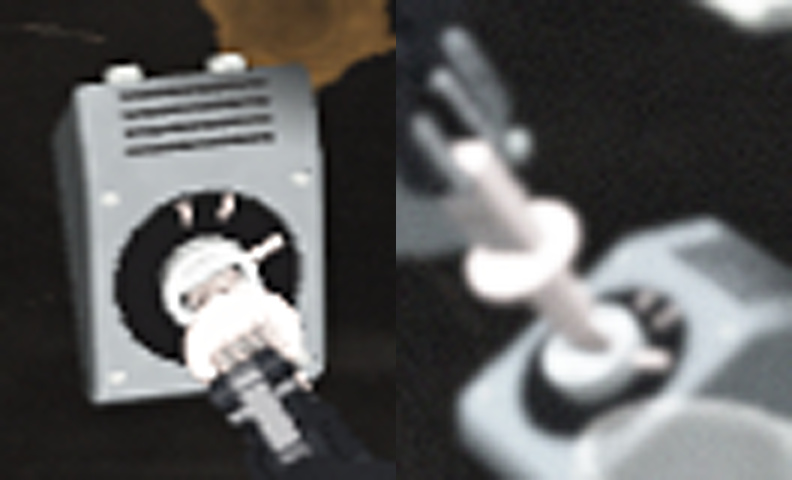

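The blade's end is now inside the trimmer disc in both views (top about (424,237), side about (384,287)) and the force is back to zero. I'll go deeper.

Scaled: 0.004 m / 0.8 = 0.005, 0.003 m / 0.8 = 0.0038.

Emit:
jog_arm --ticks '[{"dx":-0.0006, "dz":0.0013}, {"dx":-0.0006, "dz":0.0025}, {"dx":-0.0006, "dz":0.0038}, {"dx":-0.0006, "dz":0.005}, {"dx":-0.0006, "dz":0.005}]'

```text
time_s: 7.65
eef_pos: [0.496, -0.2011, 0.1085]
orientation: [-0.166, 0.847, -0.44, 0.249]
wrist_force: [-11.2, -0.8, 13.3]
width: 0.14
finger_force: 61.1
```

```bash
python3 -c "
from h import *
go(*ins(-1.07,-.007))"
```

```text
t 7.65 tcp [ 0.496  -0.2011  0.1085] d [-0.0006  0.0001 -0.0007] rv [0.    0.003 0.007] w 0.14 q [-0.91  0.28  2.21  1.08  0.58  0.71] F [-11.2  -0.8  13.3] ff 61.134241819381714
```

Scaled: -0.001 m / 0.8 = -0.0013, -0.5 rad / 1.5708 = -0.3183.

Emit:
jog_arm --ticks '[{"dz":-0.0013, "rz":-0.0637}, {"dz":-0.0013, "rz":-0.1592}, {"dz":-0.0013, "rz":-0.2546}, {"dz":-0.0013, "rz":-0.3183}, {"dz":-0.0013, "rz":-0.3183}]'

```text
time_s: 8.28
eef_pos: [0.4955, -0.2012, 0.1087]
orientation: [-0.1, 0.929, -0.217, 0.282]
wrist_force: [-1.3, -1.9, 1.0]
width: 0.139
finger_force: 59.2
```

Run:
```python
from h import *
go(*ins(-1.07,-.007));go(*ins(0,-.007))
p,r,s=pose();print("F tool",r.inv().apply(s["wrist_force"]),"T",r.inv().apply(s["torque"]))
```

```text
t 8.28 tcp [ 0.4955 -0.2012  0.1087] d [-0.0003 -0.0004 -0.0003] rv [-0.     0.004  0.506] w 0.139 q [-0.91  0.28  2.21  1.08  0.58  0.21] F [-1.3 -1.9  1. ] ff 59.21798229217529
t 8.28 tcp [ 0.4955 -0.2012  0.1087] d [-0.0003 -0.0004 -0.0003] rv [-0.002  0.004 -0.564] w 0.139 q [-0.91  0.28  2.21  1.08  0.58  0.21] F [-1.3 -1.9  1. ] ff 59.21798229217529
F tool [ 0.33663892  1.80803492 -1.71317318] T [-0.71785033 -0.39688424  0.00720087]
```

Scaled: -0.68 rad / 1.5708 = -0.4329.

Emit:
jog_arm --ticks '[{"rz":-0.0955}, {"rz":-0.191}, {"rz":-0.2865}, {"rz":-0.382}, {"rz":-0.4329}]'

```text
time_s: 8.9
eef_pos: [0.4956, -0.2008, 0.1088]
orientation: [0.0, 0.948, 0.106, 0.3]
wrist_force: [-2.1, -1.2, 1.1]
width: 0.143
finger_force: 59.3
```

Run:
```python
from h import *
go(*ins(0,-.007))
a=read_camera("top")[:,:,::-1];b=read_camera("side")[:,:,::-1]
f=lambda im,x,y,w,h,k:cv2.resize(im[y:y+h,x:x+w],(w*k,h*k),interpolation=cv2.INTER_CUBIC)
cv2.imwrite("pics/z5.png",np.hstack([f(a,390,190,66,80,6),f(b,350,230,66,80,6)]))
```

```text
t 8.9 tcp [ 0.4956 -0.2008  0.1088] d [-0.0002 -0.0002 -0.0003] rv [-0.004  0.002  0.117] w 0.143 q [-0.91  0.28  2.21  1.08  0.58 -0.47] F [-2.1 -1.2  1.1] ff 59.27585184574127
```

View pics/z5.png

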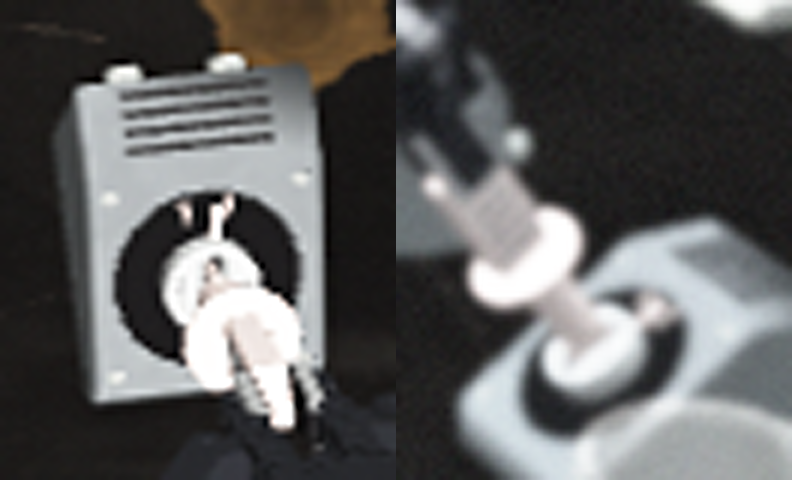

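The pointer's tip at about (426,225) in the top view is still slightly right of the ticks' midpoint, near -0.12 rad. I'll turn a little more.

Scaled: -0.14 rad / 1.5708 = -0.0891.

Emit:
jog_arm --ticks '[{"rz":-0.0446}, {"rz":-0.0891}, {"rz":-0.0891}, {"rz":-0.0891}]'

```text
time_s: 9.5
eef_pos: [0.4955, -0.2007, 0.1087]
orientation: [0.02, 0.939, 0.171, 0.299]
wrist_force: [-1.9, -0.8, 1.3]
width: 0.134
finger_force: 59.3
```

Run:
```python
from h import *
go(*ins(0,-.007))
a=read_camera("top")[:,:,::-1]
f=lambda im,x,y,w,h,k:cv2.resize(im[y:y+h,x:x+w],(w*k,h*k),interpolation=cv2.INTER_CUBIC)
cv2.imwrite("pics/z6.png",f(a,400,210,50,50,10))
```

```text
t 9.5 tcp [ 0.4955 -0.2007  0.1087] d [-0.0001 -0.     -0.0003] rv [-0.004  0.002  0.254] w 0.134 q [-0.91  0.28  2.21  1.08  0.58 -0.6 ] F [-1.9 -0.8  1.3] ff 59.29613471031189
```

View pics/z6.png

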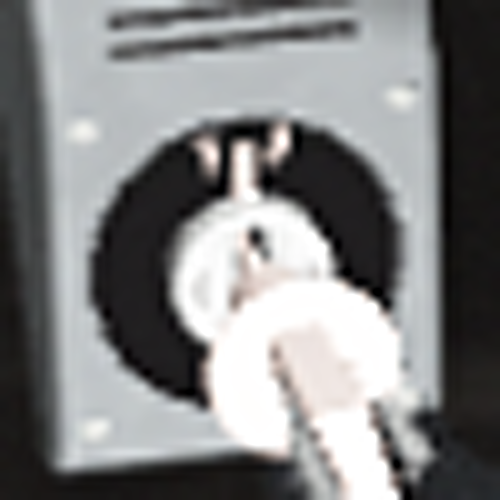

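The pointer at about (424,225) now stands midway between the ticks. I'll relax the blade by part of its slack and pull out along the axis.

Scaled: -0.1 m / 0.8 = -0.125, -0.06 m / 0.8 = -0.075, 0.12 rad / 1.5708 = 0.0764.

Emit:
jog_arm --ticks '[{"rz":0.0764}, {"dz":-0.0075, "rz":0.0764}, {"dz":-0.025, "rz":0.0764}, {"dz":-0.075, "rz":0.0764}, {"dz":-0.125, "rz":0.0764}]'

```text
time_s: 10.18
eef_pos: [0.4376, -0.2064, 0.1912]
orientation: [0.002, 0.947, 0.116, 0.299]
wrist_force: [1.2, -0.6, 0.4]
width: 0.136
finger_force: 58.9
```

Run:
```python
from h import *
go([.45,-.15,.225],G)
a=read_camera("top")[:,:,::-1]
f=lambda im,x,y,w,h,k:cv2.resize(im[y:y+h,x:x+w],(w*k,h*k),interpolation=cv2.INTER_CUBIC)
cv2.imwrite("pics/z7.png",f(a,395,200,60,75,8))
```

```text
t 10.18 tcp [ 0.4376 -0.2064  0.1912] d [ 0.0415 -0.0496 -0.017 ] rv [ 0.037 -0.606  0.136] w 0.136 q [-1.07  0.05  2.18  0.79  0.83 -0.26] F [ 1.2 -0.6  0.4] ff 58.938955664634705
```

View pics/z7.png

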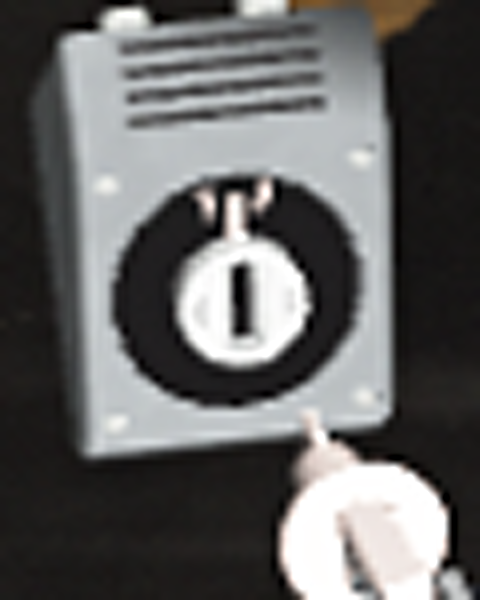

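The trimmer is clear and its pointer stands midway between the ticks, at about (424,227). Back to the stand now.

Scaled: -0.05 m / 0.8 = -0.0625, 0.04 m / 0.8 = 0.05, -0.606 rad / 1.5708 = -0.3858.

Emit:
jog_arm --ticks '[{"dx":0.0063, "dz":-0.0125, "rx":0.0064, "ry":-0.0955, "rz":0.0216}, {"dx":0.0125, "dy":-0.0125, "dz":-0.0188, "rx":0.0127, "ry":-0.191, "rz":0.0433}, {"dx":0.025, "dy":-0.025, "dz":-0.0213, "rx":0.0191, "ry":-0.2865, "rz":0.0637}, {"dx":0.05, "dy":-0.0625, "dz":-0.0213, "rx":0.0236, "ry":-0.3858, "rz":0.0866}, {"dx":0.05, "dy":-0.0625, "dz":-0.0213, "rx":0.0236, "ry":-0.3858, "rz":0.0866}]'

```text
time_s: 10.85
eef_pos: [0.4506, -0.1497, 0.2249]
orientation: [0.001, 0.999, 0.052, -0.001]
wrist_force: [-0.8, -0.9, -1.6]
width: 0.136
finger_force: 58.9
```

Run:
```python
from h import *
go([.453,.2373,.22],G)
```

```text
t 10.85 tcp [ 0.4506 -0.1497  0.2249] d [ 0.0424 -0.3847  0.0041] rv [ 0.002  0.001 -0.001] w 0.136 q [-0.46  0.15  1.73 -0.    1.26  1.  ] F [-0.8 -0.9 -1.6] ff 58.917953968048096
```

Scaled: -0.29 m / 0.8 = -0.3625, -0.24 m / 0.8 = -0.3.

Emit:
jog_arm --ticks '[{"dx":0.0063, "dy":-0.075}, {"dx":0.015, "dy":-0.15}, {"dx":0.025, "dy":-0.225}, {"dx":0.0313, "dy":-0.3}, {"dx":0.0375, "dy":-0.3625}]'

```text
time_s: 11.48
eef_pos: [0.4493, 0.1429, 0.2237]
orientation: [-0.0, 0.999, 0.052, 0.0]
wrist_force: [0.6, -0.0, -0.9]
width: 0.135
finger_force: 59.0
```

Emit:
jog_arm --ticks '[{"dx":0.0063, "dy":-0.0375}, {"dx":0.0125, "dy":-0.075}, {"dx":0.015, "dy":-0.1063}, {"dx":0.015, "dy":-0.1188}, {"dx":0.015, "dy":-0.1188, "dz":0.025}]'

```text
time_s: 12.1
eef_pos: [0.4534, 0.2372, 0.2047]
orientation: [-0.0, 0.999, 0.052, 0.002]
wrist_force: [-0.5, -0.7, -0.9]
width: 0.138
finger_force: 59.0
```

Run:
```python
from h import *
go([.453,.2373,.165],G);go([.453,.2373,.0785],G)
p,r,_=pose();o=p+r.apply([0,0,.0147]);print(proj("side",p+r.apply([0,0,.0697])),proj("side",[.4527,.2374,.064]),proj("side",o))
b=read_camera("side")[:,:,::-1]
f=lambda im,x,y,w,h,k:cv2.resize(im[y:y+h,x:x+w],(w*k,h*k),interpolation=cv2.INTER_CUBIC)
cv2.imwrite("pics/z8.png",f(b,260,170,75,90,6))
```

```text
t 12.1 tcp [0.4534 0.2372 0.2047] d [-0.0006 -0.0001  0.0397] rv [-0.001 -0.004 -0.001] w 0.138 q [ 0.35  0.22  1.69 -0.    1.22  1.81] F [-0.5 -0.7 -0.9] ff 59.004292488098145
t 12.1 tcp [0.4534 0.2372 0.2047] d [-0.0009 -0.      0.1262] rv [-0.001 -0.004 -0.001] w 0.138 q [ 0.35  0.22  1.69 -0.    1.22  1.81] F [-0.5 -0.7 -0.9] ff 59.004292488098145
[295.3017495  203.86850708] [296.11839354 226.99616573] [294.31096494 185.37683038]
```

View pics/z8.png

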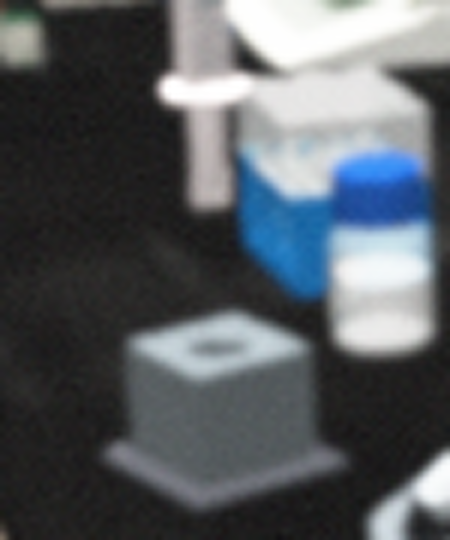

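The tool hangs straight, with its end at (295,205) right above the hole at (296,228), as predicted. I'll lower it.

The manual's scale: shifts go in shares of 0.8 m and turns go in shares of pi/2 rad. Converting my numbers, 0.115 m / 0.8 = 0.1438, 0.1 m / 0.8 = 0.125.

Emit:
jog_arm --ticks '[{"dx":-0.0009, "dz":0.0375}, {"dx":-0.0009, "dz":0.075}, {"dx":-0.0009, "dz":0.1}, {"dx":-0.0009, "dz":0.125}, {"dx":-0.0009, "dz":0.1438}]'

```text
time_s: 12.78
eef_pos: [0.4516, 0.2357, 0.088]
orientation: [0.0, 0.999, 0.051, 0.0]
wrist_force: [-0.3, 1.0, -0.4]
width: 0.139
finger_force: 59.0
```

Emit:
jog_arm --ticks '[{"dz":0.005}, {"dz":0.0088}, {"dz":0.0113}, {"dz":0.0125}, {"dz":0.0125}]'

```text
time_s: 13.4
eef_pos: [0.4521, 0.2366, 0.0789]
orientation: [-0.0, 0.999, 0.051, 0.001]
wrist_force: [-0.1, -0.7, -0.7]
width: 0.138
finger_force: 59.0
```

```bash
python3 - <<'E'
from h import *
go([.453,.2373,.0785],G)
E
```

```text
t 13.4 tcp [0.4521 0.2366 0.0789] d [ 0.001  -0.0006  0.0004] rv [-0.    -0.002 -0.002] w 0.138 q [ 0.35  0.38  1.84 -0.    0.93  1.82] F [-0.1 -0.7 -0.7] ff 59.01973307132721
```

Scaled: 0.002 m / 0.8 = 0.0025, 0.001 m / 0.8 = 0.0013.

Emit:
jog_arm --ticks '[{"dz":0.0013}, {"dz":0.0025}, {"dz":0.0025}]'

```text
time_s: 13.78
eef_pos: [0.4524, 0.237, 0.0785]
orientation: [-0.001, 0.999, 0.051, 0.001]
wrist_force: [-5.1, 0.1, 16.6]
width: 0.138
finger_force: 61.1
```

Emit:
jog_arm --ticks '[{}, {}, {}, {}, {}]' --jaw 1.0

```text
time_s: 14.4
eef_pos: [0.4519, 0.2365, 0.0766]
orientation: [-0.0, 0.999, 0.051, 0.001]
wrist_force: [0.9, -0.4, -0.4]
width: 0.999
finger_force: 0.0
```

Emit:
jog_arm --ticks '[{"dz":-0.025}, {"dz":-0.0625}, {"dz":-0.1}, {"dz":-0.15}, {"dz":-0.2}]'

```text
time_s: 15.02
eef_pos: [0.4514, 0.2363, 0.2378]
orientation: [-0.0, 0.999, 0.051, 0.001]
wrist_force: [0.2, 0.4, -0.5]
width: 1.001
finger_force: 0.0
```

Emit:
jog_arm --ticks '[{"dx":-0.075}, {"dx":-0.075, "dy":0.075}, {"dx":-0.075, "dy":0.15}, {"dx":-0.075, "dy":0.225}, {"dx":-0.075, "dy":0.25}]'

```text
time_s: 15.65
eef_pos: [0.4125, 0.0286, 0.2367]
orientation: [0.0, 0.999, 0.05, 0.001]
wrist_force: [0.3, 0.3, 0.4]
width: 1.003
finger_force: 0.0
```

Run:
```python
from h import *
a=read_camera("top")[:,:,::-1];b=read_camera("side")[:,:,::-1]
f=lambda im,x,y,w,h,k:cv2.resize(im[y:y+h,x:x+w],(w*k,h*k),interpolation=cv2.INTER_CUBIC)
cv2.imwrite("pics/z9.png",np.hstack([f(a,200,240,75,90,5),f(b,260,170,75,90,5)]))
```

```text
(no output)
```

View pics/z9.png

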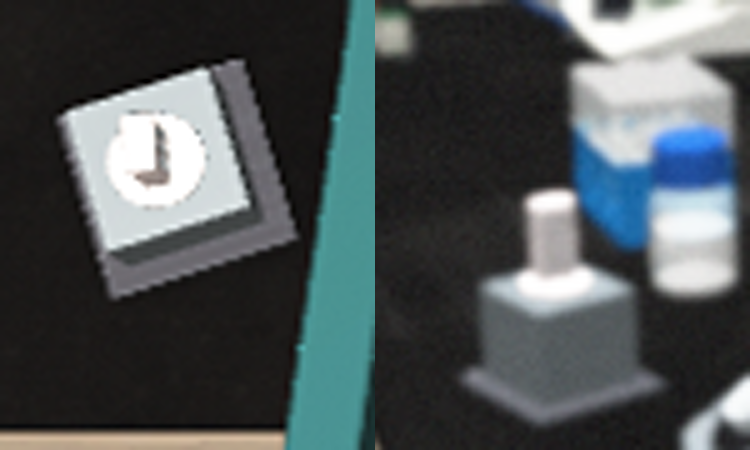

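The tool hangs upright with its guard flat on the block, centred at (231,271) in the top view, and the gripper is clear. Handing in.

```bash
python3 -c "
from workcell import manip, probe_bus, read_camera, camera_model
print(manip.finish_job())"
```

```text
the job is handed in; nothing more can be done
None
```

The drifted trimmer's pointer now stands midway between its ticks, the tool hangs upright in its stand again, and the job was handed in at about 16 s; no verdict was shown.

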